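# Hold the child-safe gate of the paint crate open

## Robot

A 6-joint arm with a two-finger parallel gripper is mounted at the origin on the work surface. World frame = base frame: x ahead of the robot, y to its left, z up, the work surface at z = 0. Lengths are in mm, angles in rad, forces in N, time in s.
With the tool pointing down it reaches from about 350 to 775 mm from the base axis. Payload 7.3 kg.
Tool frame: the origin (TCP) lies midway between the tips of the shut fingers; the grasp point (between the pads) lies 19 mm behind it; z points along the fingers, y is the direction in which the jaws open and shut (so a half turn about z gives the same grasp; the last joint's range is limited). The gripper opens to 92 mm and grips with 3 to 60 N. Pads are 19 mm wide; open, the fingers measure 130 mm over their backs; the gripper's body (75 mm by 190 mm) begins 47 mm behind the grasp point.
Start: joints at [0.973, 0.342, 1.524, -0, 1.275, -0.146], TCP at [229.196, 472.349, 226.741] pointing down, gripper open.
Joint ranges: [-2.53, 2.53], [-0.77, 2.02], [0.04, 2.7], [-1, 4.14], [0.28, 2.66], [-3.11, 3.11]. Speed limits (rad/s): [2.57, 2.57, 3.14, 3.14, 3.14, 3.14].

## Interface

Orientations are given as [roll, pitch, yaw] about the fixed x, y, z axes, in that order (R = Rz(yaw) Ry(pitch) Rx(roll)).
In Python, from plant import sensors, imaging, ticket gives the robot as it stands. The module is installed in compiled form; this text tells all that it offers.
- The arm moves only by the tool arm_command, never from a script. Its argument "increments" is one flat list of numbers, 5 for each row, row after row: the closure, from 0 (fully open) to 1 (shut), then the shift along the tool's x, y, z in mm, then the turn about the tool's z in degrees. In form: [hand, dx, dy, dz, spin, hand, dx, dy, dz, spin, ...]. A call has 1 to 20 rows; each row is the pose to reach, as a shift and turn from the pose commanded when the call began, along the tool's axes at that moment; what a row does not reach only later rows make up. A row lasts 1/8 s, in which the tool goes at most 62.5 mm and 10.7 degrees, less where a joint would pass 70% of its speed; a pose out of reach is approached as far as the arm can. A call with a gripper value outside its range is refused whole. The fingers move at their own pace and stop on an object; the grip force is fixed at half the most. Time passes only in rows, so rows that repeat a pose let the fingers close. It gives the time, the measured TCP pose, the force and the opening at its end, in the units of the state.
- sensors.get_obs(): the state, without advancing time (a new reading comes with each control period).
- imaging.capture(name): name is "scene" or "top" or "wrist"; returns the picture (420x560x3 uint8, blue, green, red); there is no depth.
- imaging.calibration(name): a dict with "fx", "fy", "cx", "cy" (pixels), "D" ([k1, k2, p1, p2, k3] as OpenCV has them; the pictures are not rectified), "world_to_cam" (4x4, takes a point from world to camera coordinates); the wrist camera has in their place "hand_eye" (4x4, takes a point from camera to tool coordinates, whose origin is the TCP and whose axes are the flange's). Camera axes: x right, y down, z forward; pixel columns grow to the right and rows downward; lengths in mm; the calibration is good to about 2 mm. A picture is of the moment at which its call begins: read the wrist's pose just before it. calibration takes no time and is no camera call.
- ticket.close_job(): hands the job in, once; it reports no verdict.
The state is a dict: "time": time; "joint_positions": joint angles; "dq": joint speeds; "tau": joint torques, N m; "tool_pos": TCP position; "tcp_rot": TCP orientation; "contact_force": force on the tool from outside, world axes, zero at the start; "moment": the same for the moment, N m; "grip_width": finger opening in mm.
Only numpy, scipy, OpenCV 4.12 (cv2) and the standard library are available. Lean on these libraries where they do the work, as an engineer would, in place of code of your own. Each camera call takes 0.05 s, during which the arm holds its last target. There are 200 camera calls.

## Task

A colleague is about to slide the jar tray out of the black paint crate, so open its child-safe gate for them: squeeze the red safety catch and draw its bolt fully back off the gate, then squeeze the yellow gate catch and swing the gate out past its half-open click until it stands wide open, square to the crate's front. The gate springs back when let go, so finish while still holding it wide open with the gripper, and leave the jars, brushes and other things on the table as they are.

Things in the scene. Friction and masses are not known exactly. Their poses are not given: they have to be found in the camera images.
- crate_front (a point): Middle of the top edge of the black paint crate's front, 125 mm above the table. The crate: open-topped, 380 mm wide (y), 276 mm deep (x), walls 125 mm high, fixed to the table; its place and yaw vary. Axes: x into the crate, away from the robot; y along the front to the robot's left; z up. The left (+y) half of the front is the gate, the right half a fixed panel.
- gate_hinge (a point): Point on the gate's vertical hinge axis, 166 mm above the table, at the left end of the front (178 mm to +y of crate_front). Fixed to the crate; axes parallel to the crate's.
- safety_grip (a point): Safety catch: point midway between its two red upright finger posts, 166 mm above the table; 83 mm to -y of crate_front when bolted, and moves with the bolt; axes as the crate's. Posts: 12 mm round, 21 mm to either side along y (54 mm over both), from the red slide (fittings up to 142 mm above the table) up to 183 mm. The +y post is fixed to the slide, the -y one is a sprung lever.
- safety_lever (a joint): Angle in rad of the safety catch's lever post, pivoted 30 mm below safety_grip: 0 let go, 0.34 squeezed fully towards the other post (2 to 10 N). From 0.2 its tooth is out of the rack and the bolt can slide; unsqueezed it is locked. Let go with the bolt drawn back, the tooth drops into a second notch and the bolt stays back.
- safety_bolt (a joint): Travel in m of the safety bolt and its red slide along the crate's -y (friction 1.5 N): 0 bolted (a 10 mm steel bar crosses 18 mm in front of the gate's free edge), 0.024 fully back, at its stop, 6 mm clear of the gate.
- gate_grip (a point): Gate catch: point midway between its two yellow upright finger posts when let go, 166 mm above the table, fixed to the gate 129 mm from the hinge axis. Axes as the crate's when shut, turning with the gate; leaf along y, hinge to +y. Posts: 12 mm round, 21 mm to either side along y (54 mm over both), from the latch bar (fittings to 139 mm above the table) up to 182 mm.
- gate_catch (a joint): Travel in m of the gate catch: its post farther from the hinge slides up to 0.012 towards the post fixed on the gate (4 to 7 N, sprung), drawing the latch tongue out of its keeper on the fixed panel. 0 let go, clear of the keeper from 0.006. It springs back when let go, so keep it squeezed until the gate is past 0.1 rad.
- gate (a joint): Gate angle in rad: 0 shut, growing as the free edge swings out to the robot, clockwise from above; stop at 1.70, square at 1.57. Hinge spring pulls it shut (0.10 to 0.23 N m). A detent resists from 0.6 to 0.85 (in all 0.75 N m, 6 N at the posts); let go past it, the gate falls back to about 1.08. Leaf: aluminium frame, clear pane, 200 x 12 mm, from 16 to 125 mm above the table.
- jar_red: Red, white-lidded paint jar, 42 mm across and 72 mm tall, standing loose on the tray inside the crate; origin at the centre of its base. A bystander.
- jar_yellow: Yellow, white-lidded paint jar, 42 mm across and 72 mm tall, standing loose on the tray inside the crate; origin at the centre of its base. A bystander.
- jar_violet: Violet, white-lidded paint jar, 42 mm across and 72 mm tall, standing loose on the tray inside the crate; origin at the centre of its base. A bystander.
- gold_jar: Gold paint jar with white lid, 72 mm across, 78 mm tall, loose on the table; origin at the centre of its base. A bystander.
- brush_jar: Glass jar, 72 mm across, 104 mm tall, with four brushes that reach 215 mm high, loose on the table; origin at the centre of its base. A bystander.
- gift_box: White oval box with a gold band, 202 x 92 x 45 mm, loose on the table; origin at the centre of its base, long side along its x. A bystander.
- paint_pot: Small blue paint pot with white lid, 36 mm across, 42 mm tall, loose on the table; origin at the centre of its base. A bystander.
- paint_tube: White and green paint tube, 91 x 26 x 14 mm, lying loose on the table; origin at its underside, long side along its x. A bystander.

How it is judged:
By the outcome, as a careful person would: the job done as asked, in the order asked, and still so for the second after the job is handed in, while the arm keeps its last pose, push and grip.
It also fails if it takes over 45 s, if anything falls off the work surface, if the arm or the gripper's body presses on something with over 40 N, if the wrist force passes 120 N, or if a joint passes its speed limit or range.

## Working session

There is one attempt and no reset: what is moved stays moved. The work goes in short steps, Python scripts to look and compute and a tool call to move; the robot and the scene stay as the last step left them, time stands still between calls to the robot, and variables do not carry over. Pictures are saved under pics/ and viewed, about 8 in all and at most 12, crops included, and the job is handed in when it is done.

Besides the shell and the picture viewer there is one more tool, called after "Call:" as name(argument=value, ...) on one line, values as JSON. arm_command: Moves the arm, as the interface text tells. Its arguments: {"type":"object","properties":{"increments":{"type":"array","items":{"type":"number"}}},"required":["increments"]}

```bash
mkdir -p pics && python3 - <<'E'
from plant import sensors, imaging
import cv2
o=sensors.get_obs();print(o)
for n in("scene","top"):
    cv2.imwrite(f"pics/{n}0.png",imaging.capture(n));c=imaging.calibration(n);print(n,c)
print(imaging.calibration("wrist"))
E
```

```text
{'time': 0.0, 'joint_positions': array([ 9.72994558e-01,  3.42694773e-01,  1.52502122e+00, -2.04844265e-05,
        1.27539419e+00, -1.45982335e-01]), 'dq': array([-0.00083642,  0.00186337,  0.00106921, -0.00095628, -0.00084939,
        0.00071566]), 'tau': array([ 1.99616399e-03, -4.31251180e+01, -2.44217330e+01,  7.20295077e-02,
        5.59824833e-02, -1.68065044e-04]), 'tool_pos': array([228.96119064, 471.98766912, 226.05800144]), 'tcp_rot': array([-3.14008841e+00, -2.01367976e-04,  2.68977905e+00]), 'contact_force': array([-0.48909507,  0.79608662,  0.09603282]), 'moment': array([-0.00821558, -0.01623953, -0.01726074]), 'grip_width': 91.68811176656885}
scene {'fx': 380.74507503054474, 'fy': 380.74507503054474, 'cx': 273.85734670525454, 'cy': 206.6408351640285, 'D': array([0.00032357, 0.        , 0.        , 0.        , 0.        ]), 'world_to_cam': array([[-4.53955102e-01,  8.90999266e-01, -6.71372928e-03,
         1.96291901e+02],
       [ 5.04904882e-01,  2.51020955e-01, -8.25868961e-01,
        -1.71627597e+02],
       [-7.34163351e-01, -3.78297223e-01, -5.63822123e-01,
     
[... 471 characters left out ...]

       [ 1.25544058e-01,  4.98783100e-03, -9.92075507e-01,
         1.85096674e+03],
       [ 0.00000000e+00,  0.00000000e+00,  0.00000000e+00,
         1.00000000e+00]])}
{'fx': 361.264440085987, 'fy': 361.264440085987, 'cx': 272.1365513918582, 'cy': 203.79747907072442, 'D': array([-0.0548578,  0.       ,  0.       ,  0.       ,  0.       ]), 'hand_eye': array([[ 1.81940427e-04, -9.64498193e-01, -2.64089383e-01,
         7.17073824e+01],
       [ 9.99999895e-01,  2.86498961e-04, -3.57406729e-04,
         2.58158737e-01],
       [ 4.20379478e-04, -2.64089290e-01,  9.64498144e-01,
        -1.58577222e+02],
       [ 0.00000000e+00,  0.00000000e+00,  0.00000000e+00,
         1.00000000e+00]])}
```

View pics/scene0.png

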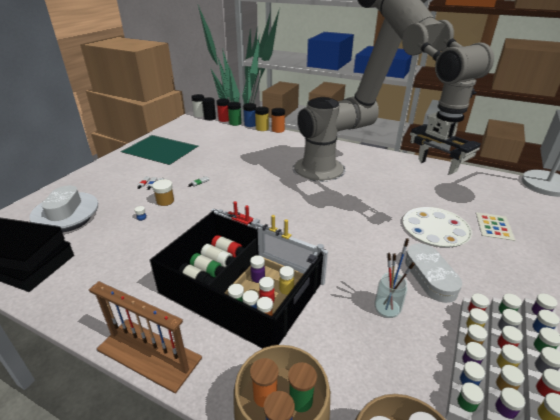

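View pics/top0.png

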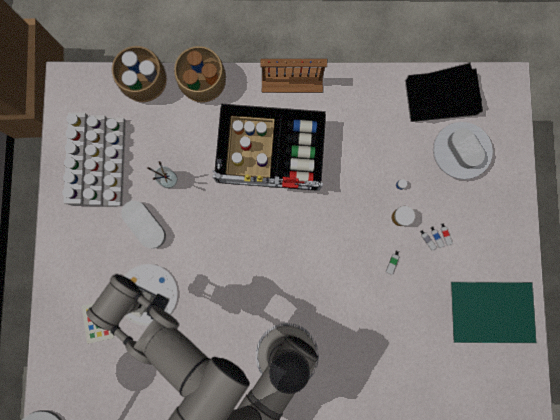

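Both views show the crate (top: columns 215–325, rows 105–190), with the yellow posts near (245–265, 178) and the red ones near (285–315, 183). The brush jar is at (165, 178) and the gift box at (145, 225). Next I'll get a rough location, then look closely with the wrist camera.

```bash
cat > h.py <<'E'
import numpy as np, cv2
from plant import sensors, imaging
from scipy.spatial.transform import Rotation as Ro
def cam(n,o=None):
    c=imaging.calibration(n);K=np.array([[c['fx'],0,c['cx']],[0,c['fy'],c['cy']],[0,0,1]])
    if n=='wrist':
        T=np.eye(4);T[:3,:3]=Ro.from_euler('xyz',o['tcp_rot']).as_matrix();T[:3,3]=o['tool_pos']
        W=T@c['hand_eye']
    else: W=np.linalg.inv(c['world_to_cam'])
    return K,c['D'],W
def ray(C,uv):
    K,D,W=C;p=cv2.undistortPoints(np.array([[uv]],float),K,D)[0,0]
    return W[:3,3],W[:3,:3]@np.array([p[0],p[1],1])
def onz(C,uv,z):
    o,d=ray(C,uv);return o+d*(z-o[2])/d[2]
def proj(C,P):
    K,D,W=C;V=np.linalg.inv(W);r,_=cv2.Rodrigues(V[:3,:3])
    return cv2.projectPoints(np.array(P,float).reshape(-1,1,3),r,V[:3,3],K,D)[0][:,0]
def tri(A,B):
    (o,d),(p,e)=A,B;M=np.stack([d,-e],1);s=np.linalg.lstsq(M,p-o,rcond=None)[0]
    a=o+d*s[0];b=p+e*s[1];return (a+b)/2,np.linalg.norm(a-b)
def blobs(im,col,mn=4):
    h=cv2.cvtColor(im,cv2.COLOR_BGR2HSV);H,S,V=cv2.split(h)
    m=((H<8)|(H>172)) if col=='red' else (H>20)&(H<33)
    m=(m&(S>150)&(V>80)).astype('uint8')
    n,l,st,ce=cv2.connectedComponentsWithStats(m)
    return [(st[i].tolist(),ce[i].round(1).tolist()) for i in range(1,n) if st[i][4]>=mn],m
E
python3 - <<'E'
from h import *
im=cv2.imread('pics/top0.png');C=cam('top')
for c in('red','yellow'):
    for s,ce in blobs(im,c)[0]:
        if 200<ce[0]<340 and 100<ce[1]<200: print(c,s,ce,onz(C,ce,160).round())
for uv in [(218,107),(325,110),(323,189),(215,187)]: print(uv,onz(C,uv,125).round())
for uv in [(165,178)]: print('brush',onz(C,uv,100).round())
E
```

```text
red [241, 146, 6, 5, 12] [243.2, 147.9] [738. 158. 160.]
red [282, 171, 22, 17, 193] [290.7, 180.5] [621. -10. 160.]
red [309, 173, 4, 8, 32] [310.5, 176.5] [636. -80. 160.]
yellow [235, 160, 9, 6, 10] [239.3, 162.6] [685. 171. 160.]
yellow [245, 175, 6, 6, 24] [247.0, 177.5] [632. 144. 160.]
yellow [257, 176, 6, 5, 22] [259.3, 178.1] [630. 100. 160.]
(218, 107) [899. 254. 125.]
(325, 110) [ 888. -137.  125.]
(323, 189) [ 597. -127.  125.]
(215, 187) [603. 260. 125.]
brush [640. 446. 100.]
```

Call:
arm_command(increments=[0,-120,-57,-40,-7,0,-240,-114,-74,-14,0,-360,-170,-74,-20,0,-478,-226,-74,-26,0,-478,-226,-74,-26,0,-478,-226,-74,-26,0,-478,-226,-74,-26,0,-478,-226,-74,-26,0,-478,-226,-74,-26,0,-478,-226,-74,-26,0,-478,-226,-74,-26,0,-478,-226,-74,-26,0,-478,-226,-74,-26])

```text
time: 1.72
tool_pos: [560.1, 61.3, 301.0]
tcp_rot: [3.141, 0.0, -3.138]
contact_force: [-0.4, 0.5, -0.6]
grip_width: 92.0
```

```bash
python3 - <<'E'
from h import *
import json
o=sensors.get_obs();print({k:np.round(o[k],3) for k in('time','tool_pos','tcp_rot','contact_force','joint_positions')})
im=imaging.capture('wrist');cv2.imwrite('pics/w1.png',im)
np.savez('w1.npz',tool_pos=o['tool_pos'],tcp_rot=o['tcp_rot'])
C=cam('wrist',o)
for c in('red','yellow'):
    for s,ce in blobs(im,c,30)[0]: print(c,s,ce,onz(C,ce,166).round(1))
E
```

```text
{'time': np.float64(1.725), 'tool_pos': array([560.108,  61.298, 300.971]), 'tcp_rot': array([ 3.141,  0.   , -3.138]), 'contact_force': array([-0.414,  0.505, -0.599]), 'joint_positions': array([-0.027,  0.37 ,  1.278,  0.   ,  1.493, -1.601])}
red [170, 223, 62, 55, 2238] [203.7, 245.2] [606.6   2.3 166. ]
red [328, 311, 33, 32, 629] [342.1, 324.8] [686.2 127.7 166. ]
yellow [303, 251, 21, 26, 406] [313.5, 262.9] [623.   98.6 166. ]
yellow [344, 250, 24, 27, 475] [356.6, 262.3] [622.4 136.8 166. ]
```

View pics/w1.png

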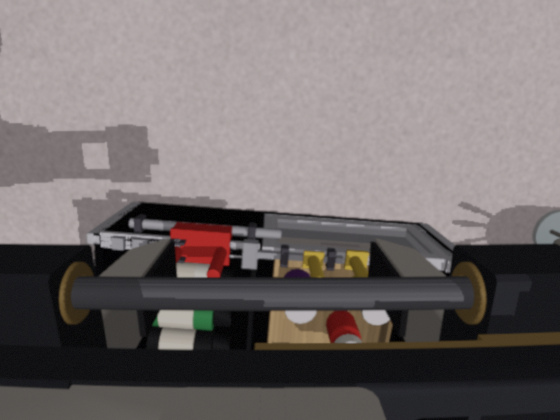

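The finger carriage hides the post tops (rows > 245). I'll move forward so the crate front rises in the picture.

Call:
arm_command(increments=[0,-50,0,0,0,0,-90,0,0,0,0,-90,0,0,0,0,-90,0,0,0])

```text
time: 2.28
tool_pos: [650.0, 60.9, 300.6]
tcp_rot: [3.141, -0.001, -3.139]
contact_force: [0.1, 0.6, -0.4]
grip_width: 91.9
```

```bash
python3 - <<'E'
from h import *
o=sensors.get_obs();print({k:np.round(o[k],3) for k in('time','tool_pos','tcp_rot','dq')})
im=imaging.capture('wrist')
C=cam('wrist',o)
for c in('red','yellow'):
    for s,ce in blobs(im,c,30)[0]: print(c,s,ce,onz(C,ce,166).round(1))
crop=im[60:260,100:440];cv2.imwrite('pics/w2.png',cv2.resize(crop,None,fx=2.3,fy=2.3,interpolation=cv2.INTER_CUBIC))
np.savez('w2.npz',im=im,tool_pos=o['tool_pos'],tcp_rot=o['tcp_rot'])
E
```

```text
{'time': np.float64(2.275), 'tool_pos': array([649.972,  60.9  , 300.583]), 'tcp_rot': array([ 3.141e+00, -1.000e-03, -3.139e+00]), 'dq': array([ 0.   , -0.026,  0.012,  0.002, -0.   ,  0.001])}
red [136, 135, 94, 59, 3289] [188.0, 160.7] [622.2  -7.5 166. ]
red [330, 251, 36, 26, 559] [344.4, 262.9] [712.5 125.4 166. ]
yellow [350, 161, 27, 28, 334] [363.2, 173.9] [632.8 136.5 166. ]
yellow [306, 162, 21, 22, 264] [315.5, 170.0] [629.7  96.9 166. ]
yellow [355, 208, 36, 33, 495] [367.9, 219.1] [671.9 143.3 166. ]
```

View pics/w2.png

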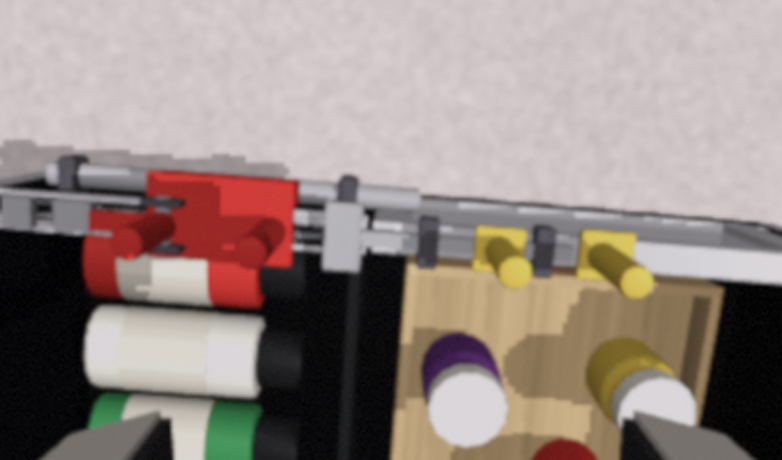

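The close-up shows all four post tops (crop px): red at (127, 241) and (253, 248), yellow at (515, 273) and (636, 283). The bolt bar extends across the gate edge at about (390, 195).

```bash
python3 - <<'E'
from h import *
o=np.load('w2.npz');C=cam('wrist',o)
P={}
for n,uv,z in [('rl',(127,241),183),('rf',(253,248),183),('yf',(515,273),182),('yh',(636,283),182)]:
    P[n]=onz(C,(uv[0]/2.3+99.8,uv[1]/2.3+59.8),z);print(n,P[n].round(1))
r=(P['rl']+P['rf'])/2;y=(P['yf']+P['yh'])/2
print(r,y,[np.linalg.norm(P[a]-P[b]) for a,b in(('rl','rf'),('yf','yh'))],np.linalg.norm(r-y),[np.arctan2(-(d[0]),d[1]) for d in(P['rf']-P['rl'],P['yh']-P['yf'],y-r)])
# crosscheck in top and scene views: project
for n in('top','scene'):print(n,proj(cam(n),list(P.values())).round(1).tolist())
for n,m in(('top',(225,165,110,35)),('scene',(215,190,110,70))):
    im=cv2.imread(f'pics/{n}0.png')
    for c in('red','yellow'):
        print(n,c,[(s,ce) for s,ce in blobs(im,c)[0] if m[0]<ce[0]<m[0]+m[2] and m[1]<ce[1]<m[1]+m[3]])
E
```

```text
rl [622.7 -29.4 183. ]
rf [625.1  13.1 183. ]
yf [633.6 101.6 182. ]
yh [636.9 143.3 182. ]
[623.87068422  -8.1468365  183.        ] [635.23639589 122.47883345 182.        ] [np.float64(42.60297852428354), np.float64(41.79457377925151)] 131.1230149604599 [np.float64(-0.05603626848402576), np.float64(-0.07899156772661617), np.float64(-0.08679120359065004)]
top [[296.4, 179.1], [284.1, 178.4], [258.7, 175.9], [246.7, 175.0]]
scene [[235.4, 201.3], [247.4, 205.3], [273.2, 215.0], [286.0, 219.5]]
top red [([282, 171, 22, 17, 193], [290.7, 180.5]), ([309, 173, 4, 8, 32], [310.5, 176.5])]
top yellow [([245, 175, 6, 6, 24], [247.0, 177.5]), ([257, 176, 6, 5, 22], [259.3, 178.1])]
scene red [([229, 202, 23, 22, 174], [241.4, 215.8]), ([228, 242, 13, 15, 106], [233.4, 247.7])]
scene yellow [([270, 216, 6, 15, 29], [272.9, 225.3]), ([283, 221, 7, 17, 42], [285.8, 231.8])]
```

```bash
python3 - <<'E'
from h import *
def lines(im,C,roi,z,mn):
    g=cv2.cvtColor(im,cv2.COLOR_BGR2GRAY);x0,y0,x1,y1=roi
    L=cv2.createLineSegmentDetector().detect(g[y0:y1,x0:x1])[0][:,0]+np.array([x0,y0,x0,y0])
    for l in L:
        if np.hypot(l[2]-l[0],l[3]-l[1])<mn: continue
        a,b=onz(C,l[:2],z),onz(C,l[2:],z);d=b-a
        if d[1]<0:d=-d
        ang=np.arctan2(-d[0],d[1])
        print(l.round(1),a.round()[:2],b.round()[:2],'ang',round(ang if abs(ang)<.8 else ang-np.sign(ang)*np.pi/2,3))
print('top');lines(cv2.imread('pics/top0.png'),cam('top'),(205,95,340,200),125,35)
o=np.load('w2.npz');print('w2');lines(o['im'],cam('wrist',o),(60,100,450,220),125,60)
o=np.load('w1.npz');print('w1');lines(cv2.imread('pics/w1.png'),cam('wrist',o),(60,180,480,245),125,60)
E
```

```text
top
[213.9 170.9 220.4 104.4] [661. 265.] [909. 245.] ang -0.08
[221.8 103.5 325.5 111.1] [912. 240.] [ 884. -139.] ang -0.074
[325.2 111.8 320.7 179.4] [ 882. -138.] [ 632. -119.] ang -0.074
[269.4 176.9 274.  119.3] [640.  65.] [853.  49.] ang -0.075
[312.  191.8 256.9 185.7] [587. -88.] [608. 110.] ang -0.108
[255.7 186.5 217.9 182.7] [605. 114.] [619. 250.] ang -0.097
w2
[381.8 178.  448.4 184.1] [644. 165.] [650. 230.] ang -0.085
[161.9 145.3  90.6 140.4] [614. -41.] [ 609. -107.] ang -0.073
[211.8 198.5 143.5 193. ] [665.   4.] [659. -62.] ang -0.08
[ 85.4 218.3  80.9 141.8] [ 685. -122.] [ 610. -117.] ang -0.074
[281.9 143.  407.  153.1] [612.  70.] [620. 187.] ang -0.073
[368.2 152.8 300.6 147.4] [620. 150.] [616.  87.] ang -0.074
[344.3 154.3 410.7 159.6] [622. 128.] [627. 191.] ang -0.072
w1
[141.7 201.9 275.7 211.5] [579. -64.] [588.  65.] ang -0.071
[275.5 211.  427.  222.4] [587.  65.] [599. 214.] ang -0.075
[169.4 235.5 100.5 230.8] [613. -40.] [ 609. -109.] ang -0.063
[414.2 226.3 266.7 215.1] [603. 202.] [592.  57.] ang -0.076
[279.4 221.3 403.1 230.3] [598.  69.] [607. 191.] ang -0.074
[278.1 227.5 405.6 236.8] [604.  68.] [614. 195.] ang -0.075
```

Call:
arm_command(increments=[0,26,-64,50,4.4,0,26,-64,95,4.4,0,26,-64,95,4.4,0,26,-64,125,4.4,0,26,-64,151,4.4,0,26,-64,151,4.4,0,26,-64,151,4.4])

```text
time: 3.2
tool_pos: [626.3, -3.0, 152.7]
tcp_rot: [-3.142, 0.005, 3.068]
contact_force: [-0.4, 0.4, 0.0]
grip_width: 92.0
```

```bash
python3 - <<'E'
from h import *
o=sensors.get_obs();print({k:np.round(o[k],3) for k in('time','tool_pos','tcp_rot','contact_force')})
im=imaging.capture('wrist');cv2.imwrite('pics/w3.png',im)
E
```

```text
{'time': np.float64(3.2), 'tool_pos': array([626.307,  -2.994, 152.749]), 'tcp_rot': array([-3.142,  0.005,  3.068]), 'contact_force': array([-0.397,  0.42 ,  0.011])}
```

View pics/w3.png

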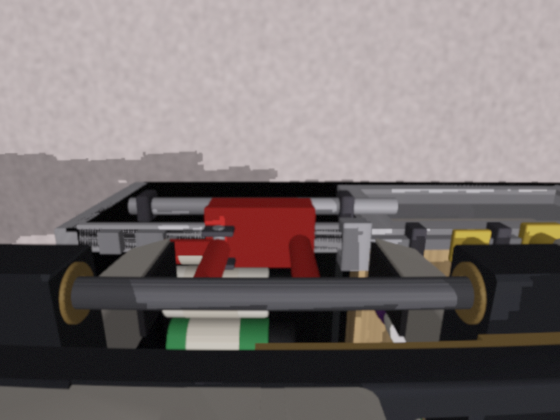

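The red posts (columns 210 and 303, row 260) lie between the fingers (about 145 and 395), offset as intended. Now I'll squeeze.

Call:
arm_command(increments=[0.6,2,0,1,0,0.6,2,0,1,0,0.6,2,0,1,0,0.6,2,0,1,0,0.6,2,0,1,0,0.6,2,0,1,0])

```text
time: 4.0
tool_pos: [622.8, -6.0, 150.1]
tcp_rot: [-3.137, 0.001, 3.066]
contact_force: [-3.2, -7.2, 7.6]
grip_width: 46.6
```

Call:
arm_command(increments=[0.7,0,-5,0,0,0.7,0,-10,0,0,0.7,0,-15,0,0,0.7,0,-15,0,0])

```text
time: 4.5
tool_pos: [621.8, -19.2, 150.0]
tcp_rot: [-3.14, 0.001, 3.067]
contact_force: [-1.3, -0.5, 6.7]
grip_width: 46.7
```

Call:
arm_command(increments=[0.7,0,-5,0,0,0.7,0,-9,0,0,0.7,0,-12,0,0,0.7,0,-15,0,0,0.7,0,-15,0,0])

```text
time: 5.12
tool_pos: [621.0, -30.4, 149.9]
tcp_rot: [3.138, 0.002, 3.068]
contact_force: [-0.3, 11.8, 6.7]
grip_width: 46.7
```

Call:
arm_command(increments=[0.7,0,2,0,0,0.3,0,2,0,0,0.0,0,2,0,0,0,0,2,0,0,0,0,2,0,0])

```text
time: 5.75
tool_pos: [620.5, -31.3, 148.4]
tcp_rot: [3.141, -0.0, 3.067]
contact_force: [0.0, -0.2, -0.6]
grip_width: 82.1
```

```bash
python3 - <<'E'
from h import *
o=sensors.get_obs();print({k:np.round(o[k],3) for k in('time','tool_pos','tcp_rot','contact_force','grip_width')})
im=imaging.capture('wrist');cv2.imwrite('pics/w4.png',im)
E
```

```text
{'time': np.float64(5.75), 'tool_pos': array([620.518, -31.295, 148.421]), 'tcp_rot': array([ 3.141, -0.   ,  3.067]), 'contact_force': array([ 0.04 , -0.201, -0.611]), 'grip_width': np.float64(82.145)}
```

View pics/w4.png

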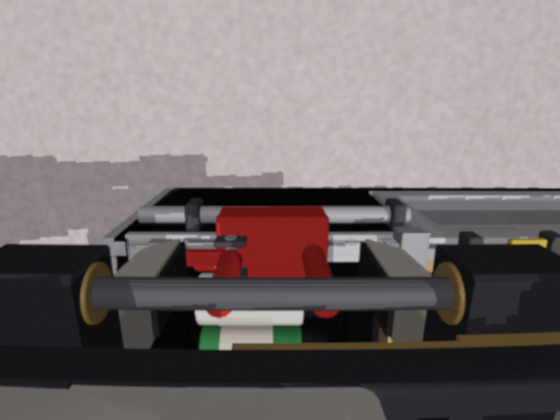

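The bolt end has pulled back to the guide at (405, 213), at the gate's edge, after 24.4 mm of measured travel and contact with the stop. Moving on to the gate catch.

Call:
arm_command(increments=[0,0,0,-35,0,0,0,0,-60,0,0,0,0,-60,0,0,-1,55,-60,0,0,-2,110,-60,0,0,-3,160,-60,0,0,-3,160,-60,0,0,-3,160,-60,0,0,-3,160,-25,0,0,-3,160,0,0,0,-3,160,0,0,0,-3,160,0,0])

```text
time: 7.3
tool_pos: [636.2, 127.0, 149.7]
tcp_rot: [3.141, 0.001, 3.065]
contact_force: [1.3, 0.1, 0.8]
grip_width: 91.4
```

```bash
python3 - <<'E'
from h import *
o=sensors.get_obs();print({k:np.round(o[k],3) for k in('time','tool_pos','tcp_rot','contact_force','grip_width')})
im=imaging.capture('wrist');cv2.imwrite('pics/w5.png',im)
E
```

```text
{'time': np.float64(7.3), 'tool_pos': array([636.185, 127.026, 149.73 ]), 'tcp_rot': array([3.141e+00, 1.000e-03, 3.065e+00]), 'contact_force': array([1.334, 0.061, 0.827]), 'grip_width': np.float64(91.444)}
```

View pics/w5.png

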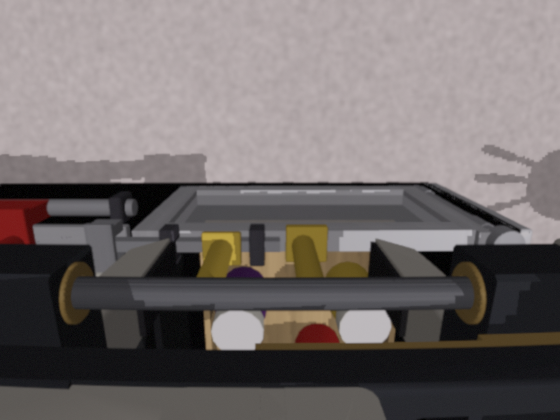

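The bolt end (130, 207) is clear of the gate's free edge (about 165), and the yellow posts (220 and 305) are between the fingers. The hinge post (508, 242) is in line with the catch. Squeezing now.

Call:
arm_command(increments=[0.6,0,1,1,0,0.6,0,1,1,0,0.6,0,1,1,0,0.6,0,1,1,0,0.6,0,1,1,0,0.6,0,1,1,0])

```text
time: 8.1
tool_pos: [635.7, 128.2, 148.1]
tcp_rot: [-3.141, 0.0, 3.066]
contact_force: [-0.8, -2.6, 1.8]
grip_width: 41.0
```

```bash
python3 - <<'E'
from h import *
o=np.load('w2.npz')
class O(dict):pass
C=cam('wrist',dict(tool_pos=np.array([636.185,127.026,149.73]),tcp_rot=np.array([3.141,.001,3.065])))
print('hinge?',[(z,onz(C,(508,240),z).round(1)) for z in(125,130,140)],'plates',onz(C,(222,248),139).round(1),onz(C,(307,243),139).round(1))
E
```

```text
hinge? [(125, array([645.7, 258.1, 125. ])), (130, array([643.5, 254.7, 130. ])), (140, array([639.1, 247.9, 140. ]))] plates [632.2 102.5 139. ] [632.7 145.3 139. ]
```

Call:
arm_command(increments=[0.65,6.4,0.2,0,3,0.65,12.9,0.7,0,6,0.65,19.2,1.5,0,9,0.65,25.6,2.7,0,12,0.65,31.8,4.2,0,15,0.65,31.8,4.2,0,15])

```text
time: 8.85
tool_pos: [604.2, 135.0, 148.1]
tcp_rot: [-3.141, 0.001, 2.806]
contact_force: [0.3, -5.7, 2.4]
grip_width: 40.4
```

Call:
arm_command(increments=[0.65,10.7,-0.3,0,5,0.65,21.4,0.9,0,10,0.65,31.8,3.2,0,15,0.65,42.1,6.4,0,20,0.65,52,10.5,0,25,0.65,61.5,15.5,0,30,0.65,70.5,21.2,0,35,0.65,79.1,27.8,0,40,0.65,87,35,0,45,0.65,87,35,0,45])

```text
time: 10.1
tool_pos: [534.1, 198.2, 148.1]
tcp_rot: [3.14, -0.0, 2.022]
contact_force: [2.5, -0.4, 2.9]
grip_width: 40.8
```

```bash
cat > g.py <<'E'
from h import *
o=sensors.get_obs();print({k:np.round(o[k],3) for k in('time','tool_pos','tcp_rot','contact_force','grip_width')})
d=o['tool_pos'][:2]-np.array([644.8,250.8]);ex=np.array([.9973,-.0739]);ey=np.array([.0739,.9973])
print('radius',np.hypot(*d),'theta pos',np.degrees(np.arctan2(-d@ex,-d@ey)),'theta tool',np.degrees(3.067-o['tcp_rot'][2]))
E
python3 g.py
```

```text
{'time': np.float64(10.1), 'tool_pos': array([534.144, 198.152, 148.073]), 'tcp_rot': array([ 3.14 , -0.   ,  2.022]), 'contact_force': array([ 2.492, -0.412,  2.887]), 'grip_width': np.float64(40.802)}
radius 122.54215614034526 theta pos 60.317966269141536 theta tool 59.88248709306133
```

Call:
arm_command(increments=[0.65,10.7,0.5,0,5,0.65,21.4,1.9,0,10,0.65,31.8,4.2,0,15,0.65,42.1,7.4,0,20,0.65,52,11.5,0,25,0.65,63.4,17.6,0,31,0.65,63.4,17.6,0,31,0.65,63.4,17.6,0,31,0.65,63.4,17.6,0,31])

```text
time: 11.22
tool_pos: [522.8, 261.7, 148.1]
tcp_rot: [3.14, -0.001, 1.48]
contact_force: [5.1, -1.2, 3.3]
grip_width: 41.0
```

```bash
python3 g.py && python3 - <<'E'
from h import *
o=sensors.get_obs();cv2.imwrite('pics/w6.png',imaging.capture('wrist'))
t=imaging.capture('top');s=imaging.capture('scene')
cv2.imwrite('pics/t6.png',np.hstack([cv2.resize(t[90:290,90:350],(520,400)),s[180:320,130:410].repeat(1,0)[:, :, :] if 0 else cv2.resize(s[120:320,200:340],(280,400))]))
E
```

```text
{'time': np.float64(11.225), 'tool_pos': array([522.836, 261.668, 148.059]), 'tcp_rot': array([ 3.14e+00, -1.00e-03,  1.48e+00]), 'contact_force': array([ 5.079, -1.169,  3.309]), 'grip_width': np.float64(41.019)}
radius 122.44773083607619 theta pos 90.85439641676247 theta tool 90.92189285593919
```

View pics/w6.png

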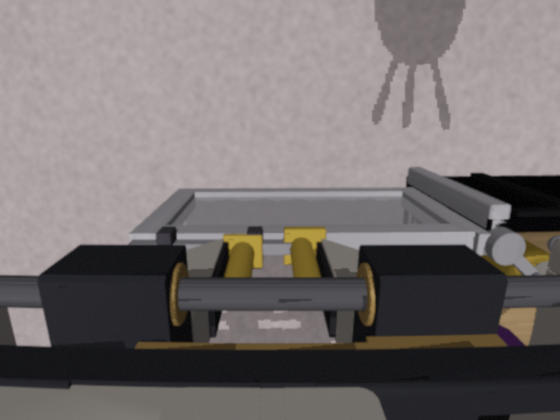

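View pics/t6.png

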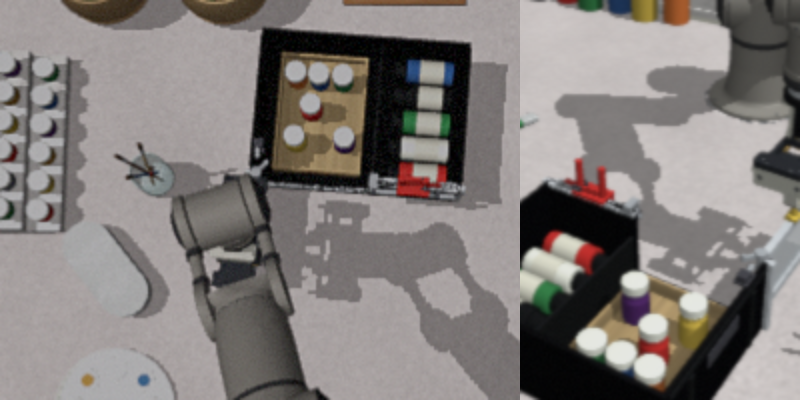

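The wrist view shows the leaf parallel to the image rows, with the yellow posts (240 and 305, row 260) held. The top and scene views show the jars, brush jar and gift box where they were, and the red catch drawn back. I'll hand it in while holding.

```bash
python3 g.py && python3 -c "
from plant import ticket;print(ticket.close_job())"
```

```text
{'time': np.float64(11.375), 'tool_pos': array([522.81 , 261.684, 148.034]), 'tcp_rot': array([ 3.14e+00, -1.00e-03,  1.48e+00]), 'contact_force': array([ 5.391, -1.213,  3.049]), 'grip_width': np.float64(40.768)}
radius 122.474694354027 theta pos 90.86064799704636 theta tool 90.92449992620577
the job is handed in; nothing more can be done
None
```

The gate is standing wide open and the gripper is still holding it by the squeezed yellow catch. I handed the job in at about 11.4 s of robot time.

- **Safety catch:** I squeezed it and drew the bolt back 24.4 mm until it reached its stop, with 11.8 N of contact. I then let it go, and the wrist picture showed the bolt end clear of the gate's edge.
- **Gate:** I squeezed the yellow catch and swung the gate past its half-open click. The last readings put it at 90.9°, from both the tool's position about the hinge and the tool's yaw. The grip opening was 41 mm, meaning fully squeezed, and the steady force was about 6 N.
- **Other things:** In the final pictures the jars, brush jar and gift box looked undisturbed. I compared these by eye and did not measure them. I did not check the gold jar, paint pot or paint tube at the end, but the arm never went near them.
- **Disagreements:** My first rough reading of the crate's angle from the top view differed from the wrist view. Fitted lines in both views then settled on about -0.074 rad. When I squeezed the red catch, the grip stopped at 46.7 mm, where I expected about 44 mm. The lever still released, because the bolt slid freely.

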